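# Unbolt and open the passive leaf of the yellow reagent cabinet

### The arm

A 6-joint arm with a two-finger parallel gripper is mounted at the origin on the work surface. World frame = base frame: x ahead of the robot, y to its left, z up, the work surface at z = 0. Lengths are in m, angles in rad, forces in N, time in s.
With the tool pointing down it reaches from about 0.25 to 0.725 m from the base axis. Payload 4 kg.
Tool frame: the origin (TCP) lies midway between the tips of the shut fingers; the grasp point (between the pads) lies 19 mm behind it; z points along the fingers, x is the direction in which the jaws open and shut, and the axes are right-handed (so a half turn about z gives the same grasp; the last joint's range is limited). The gripper opens to 85 mm and grips with 20 to 120 N. Pads are 22 mm wide; open, the fingers measure 114 mm over their backs; the gripper's body (76 mm by 85 mm) begins 54 mm behind the grasp point. The pads swing forward as they close: fully open they stand 13 mm farther back than shut.
Start: joints at [1.212, 0.241, 0.005, 1.335, 0, 1.571], TCP at [0.176, 0.468, 0.231] pointing down, gripper open.
Joint ranges: [-2.72, 2.72], [-1.05, 1.87], [-1.09, 1.28], [-1.99, 2.15], [-1.42, 1.44], [-3.14, 3.14]. Speed limits (rad/s): [2.79, 2.79, 3.14, 3.14, 3.14, 3.14].

### API

Orientations are given as a unit quaternion [x, y, z, w].
In Python, from workcell import bot, vision, ticket gives the robot as it stands.
- The arm moves only by the tool play_rows, never from a script. Its argument "deltas" is one flat list of numbers, 5 for each row, row after row: the opening, from 0 (shut) to 1 (fully open), then the shift along the tool's x, y, z in units of 60 mm (1.0 is 60 mm), then the turn about the tool's z in degrees. A call has 1 to 12 rows; each row shifts and turns the pose as measured when the row begins, along the tool's axes as they then stand; what a row does not reach is not made up. A row lasts 1/8 s, in which the tool goes at most 62.5 mm and 10.7 degrees, less where a joint would pass 70% of its speed; a pose out of reach is approached as far as the arm can. A call is refused whole if a number of a shift passes 1 or a number of a turn 10.7, either way. A call with a gripper value outside its range is refused whole. The fingers move at their own pace and stop on an object; the grip force is fixed at half the most. Time passes only in rows, so rows that do not move let the fingers close. It gives the time, the measured TCP pose, the force and the opening at its end, in the units of the state.
- bot.get_obs(): the state, without advancing time (a new reading comes with each control period).
- vision.camera(name): name is "scene" or "top"; returns a dict with "color" (384x512x3 uint8, blue, green, red), "intrinsics" (3x3 intrinsics, pixels), "k1" (the pictures are not rectified: a ray, as slopes to the right and down, at radius r is drawn at 1 + k1 r^2 times it, then the intrinsics apply), "rvec" (rotation vector, rad) and "tvec" (3), from world to camera coordinates, as OpenCV has them. Camera axes: x right, y down, z forward; pixel columns grow to the right and rows downward; lengths in m; the calibration is good to about 2 mm. A picture is of the moment at which its call begins. There is no depth.
- ticket.job_done(): hands the job in, once; it reports no verdict.
The state is a dict: "clock": time; "joint_pos": joint angles; "joint_vel": joint speeds; "tau": joint torques, N m; "eef_pos": TCP position; "tool_rot": TCP orientation; "ft_force": force on the tool from outside, world axes, zero at the start; "ft_torque": the same for the moment, N m; "grip_width": finger opening in m.
Only numpy, scipy, OpenCV 4.12 (cv2) and the standard library are available. Lean on these libraries where they do the work, as an engineer would, in place of code of your own. Each camera call takes 0.05 s, during which the arm holds its last target. There are 200 camera calls.

### The job

Seen from the robot, the right-hand leaf of the yellow-topped reagent cabinet already stands open, but its left-hand leaf is still held by an upright bolt. Raise that red-knobbed bolt all the way and leave it up, then swing the left-hand leaf wide open by its pull, at least 65 degrees, and let go. Leave the blue cabinet and the glassware on the bench alone.

Things in the scene. Friction and masses are not known exactly. Their poses are not given: they have to be found in the camera images.
- amber_bolt (a joint): bolt of the yellow cabinet's passive (left, +y) leaf: how far it is raised, in m, 0 = down in the floor keeper, 0.030 = top stop. It slides straight up on the leaf, clears the keeper after 16 mm, needs about 4 N and stays where it is left by friction. While it is down the leaf cannot open.
- amber_leaf (a joint): opening angle of the yellow cabinet's left leaf, rad: 0 = shut, stop at 1.8. It opens towards the robot, turning clockwise seen from above; a few newtons at the pull move it and it stays where it is left.
- amber_knob (a point): centre of the red bolt knob, an upright cylinder 22 mm across, 30 mm high, on a 10 mm rod, graspable from above; 26 mm in front of the leaf's face, 145 mm from its hinge line. Yellow-roofed cabinet: 320 wide, 160 deep, 200 mm high, front towards the robot, two leaves of 158 mm; knob top 25 mm above the roof. Axes of the leaf: x into the cabinet when shut, y to the hinge, z up; they turn with it.
- amber_pull (a point): grasping point on the left leaf's pull: an upright round steel post, 12 mm thick, its free top 21 mm above this point, carried by a level arm 87 mm below; 45 mm in front of the leaf's face, 73 mm sideways of the bolt. In its own axes (the leaf's, as for the knob) the upright hinge line passes through x = +0.045, y = +0.072 m.
- blue_bolt (a joint): the same bolt on the blue cabinet, a like cabinet with blue roof and panels, both leaves shut: a bystander, 0 = down
- blue_leaf (a joint): left leaf of the blue cabinet, rad, 0 = shut: a bystander
- flask: green conical glass flask with a cork, 84 mm across, 148 mm high, left of the cabinets; origin under its centre, z up: a bystander
- jar: amber glass jar with a black cap, 64 mm across, 95 mm high, right of the cabinets; origin under its centre, z up: a bystander

How it is judged:
On the way, in this order (a step that is already met when the one before it is completed fails the run):
1. the yellow cabinet's bolt is raised by more than 20 mm while its left leaf is still shut (under 0.15 rad) (value of joint amber_bolt above 0.02 m and value of joint amber_leaf below 0.15 rad), for 0.2 s.
2. the left leaf is swung open past 1.0 rad (value of joint amber_leaf above 1 rad), for 0.2 s.
At the end, for the whole second after the job is handed in: the yellow cabinet's left leaf stands open by more than 1.0 rad (57 degrees) and at rest, its bolt still raised by more than 18 mm (value of joint amber_leaf above 1 rad and value of joint amber_bolt above 0.018 m and velocity of joint amber_leaf between -0.05 and 0.05 rad/s); the robot touches nothing.
It fails at once if the blue cabinet's bolt is raised by more than 8 mm or its left leaf opened by more than 0.1 rad (value of joint blue_bolt above 0.008 m or value of joint blue_leaf above 0.1 rad).
It fails at once if the flask or jar is moved by more than 30 mm or tipped by more than 20 degrees ((distance of flask from where it was at the start of the episode above 0.03 m or angle between flask's own z axis and vertical above 0.35 rad) or (distance of jar from where it was at the start of the episode above 0.03 m or angle between jar's own z axis and vertical above 0.35 rad)).
It also fails if it takes over 40 s, if anything falls off the work surface, if the arm or the gripper's body presses on something with over 40 N, if the wrist force passes 120 N, or if a joint passes its speed limit or range.

## Working session

There is one attempt and no reset: what is moved stays moved. The work goes in short steps, Python scripts to look and compute and a tool call to move; the robot and the scene stay as the last step left them, time stands still between calls to the robot, and variables do not carry over. Pictures are saved under pics/ and viewed, about 8 in all and at most 12, crops included, and the job is handed in when it is done.

Besides the shell and the picture viewer there is one more tool, called after "Call:" by a JSON object that holds its "op" and its "data". play_rows: Moves the arm, as the interface text tells. Its arguments: {"type":"object","properties":{"deltas":{"type":"array"}},"required":["deltas"]}

```bash
mkdir -p pics; cat > h.py <<'E'
import numpy as np, cv2
from workcell import bot, vision, ticket
def cam(n):
    c=vision.camera(n); c['R']=cv2.Rodrigues(np.array(c['rvec'],float))[0]; c['K']=np.array(c['intrinsics'],float)
    c['C']=-c['R'].T@np.array(c['tvec'],float).ravel(); return c
def ray(c,u,v):
    K=c['K'];p=np.array([(u-K[0,2])/K[0,0],(v-K[1,2])/K[1,1]]);q=p.copy()
    for _ in range(20): q=p/(1+c['k1']*(q@q))
    d=c['R'].T@np.r_[q,1]; return c['C'],d/np.linalg.norm(d)
def onz(c,u,v,z):
    C,d=ray(c,u,v); return C+d*(z-C[2])/d[2]
def tri(c1,p1,c2,p2):
    C1,d1=ray(c1,*p1);C2,d2=ray(c2,*p2)
    s=np.linalg.lstsq(np.c_[d1,-d2],C2-C1,rcond=None)[0]
    a=C1+s[0]*d1;b=C2+s[1]*d2; return (a+b)/2,np.linalg.norm(a-b)
def proj(c,P):
    q=c['R']@np.array(P)+np.array(c['tvec'],float).ravel();q=q[:2]/q[2];q=q*(1+c['k1']*(q@q));K=c['K']
    return [round(float(q[0]*K[0,0]+K[0,2]),1),round(float(q[1]*K[1,1]+K[1,2]),1)]
E
python3 - <<'E'
from h import *
for n in('scene','top'):
    c=cam(n);cv2.imwrite(f'pics/{n}0.png',cv2.resize(c['color'],(800,600),interpolation=cv2.INTER_CUBIC))
    print(n,c['C'].round(3),c['R'].round(2).tolist(),c['k1'])
    hsv=cv2.cvtColor(c['color'],cv2.COLOR_BGR2HSV)
    for nm,lo,hi in(('red',(0,150,70),(6,255,255)),('red2',(174,150,70),(180,255,255)),('yel',(20,120,100),(35,255,255))):
        k,l,s,ce=cv2.connectedComponentsWithStats(cv2.inRange(hsv,lo,hi))
        print(nm,[(s[i].tolist(),ce[i].round(1).tolist()) for i in range(1,k) if s[i][4]>15])
o=bot.get_obs();print(o['eef_pos'],o['tool_rot'],o['clock'],o['grip_width'])
E
```

```text
scene [1.006 0.023 1.708] [[-0.09, 1.0, 0.01], [0.95, 0.09, -0.31], [-0.31, -0.02, -0.95]] 0.01951883623533086
red [([203, 200, 5, 6, 25], [205.0, 202.6]), ([314, 202, 5, 6, 25], [316.0, 204.6])]
red2 []
yel [([153, 205, 88, 51, 3275], [197.4, 229.8])]
top [ 0.202 -0.002  1.838] [[-0.02, -1.0, 0.0], [-0.98, 0.02, -0.18], [0.18, -0.0, -0.98]] -0.19572632969808487
red [([309, 161, 6, 7, 31], [311.6, 163.8]), ([23, 247, 6, 10, 51], [25.2, 251.8])]
red2 [([181, 174, 6, 6, 24], [183.7, 176.3])]
yel [([268, 113, 93, 49, 4112], [314.4, 136.9])]
[0.17539013 0.46763411 0.23048481] [ 8.21925763e-01  5.69593835e-01 -7.68754615e-04  5.58514633e-04] 0.1 0.08543353318316411
```

View pics/scene0.png

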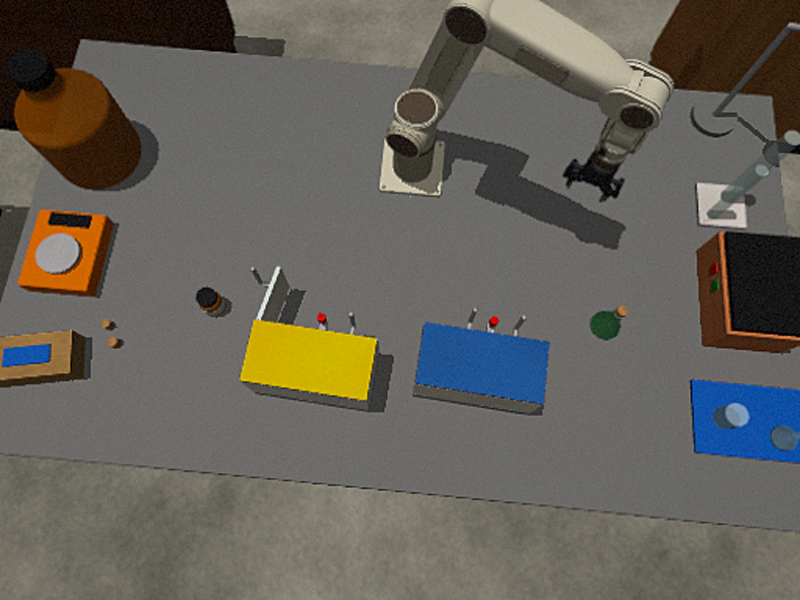

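View pics/top0.png

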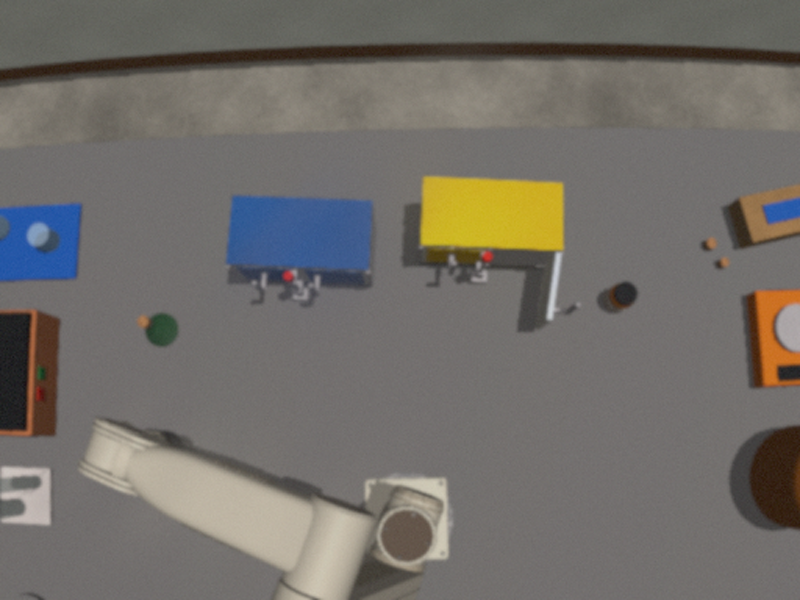

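The scene view shows the yellow roof at about (245–378, 320–400), its knob at (322,317) and its pull at (352,318). In the top view the knob is at (487,257) and the pull at (452,258). The open right leaf is at (553,285) and the jar at (625,295).

```bash
python3 - <<'E'
from h import *
S,T=cam('scene'),cam('top')
def roof(c):
    m=cv2.inRange(cv2.cvtColor(c['color'],cv2.COLOR_BGR2HSV),(20,120,100),(35,255,255))
    m=cv2.morphologyEx(m,cv2.MORPH_OPEN,np.ones((9,9)))
    k=max(cv2.findContours(m,0,2)[0],key=cv2.contourArea)
    return cv2.approxPolyDP(k,5,True)[:,0]
for n,c in(('S',S),('T',T)):
    for p in roof(c): print(n,p,onz(c,*p,.2).round(3))
print('knob tri',tri(S,(316-111,202.6),T,(311.6,163.8)), 'S z.218',onz(S,205,202.6,.22).round(3),'T',onz(T,311.6,163.8,.215).round(3))
for nm,c,x0,y0 in(('S',S,190,190),('T',T,270,150)):
    cr=c['color'][y0:y0+50,x0:x0+66]; cv2.imwrite(f'pics/c{nm}.png',cv2.resize(cr,(792,600),interpolation=cv2.INTER_CUBIC))
im=np.hstack([cv2.imread('pics/cS.png'),cv2.imread('pics/cT.png')]);cv2.imwrite('pics/c2.png',cv2.resize(im,(800,303),interpolation=cv2.INTER_AREA))
E
```

```text
S [162 205] [ 0.599 -0.362  0.2  ]
S [155 243] [ 0.753 -0.364  0.2  ]
S [234 254] [ 0.767 -0.056  0.2  ]
S [239 216] [ 0.615 -0.052  0.2  ]
T [271 113] [ 0.772 -0.055  0.2  ]
T [270 156] [ 0.615 -0.047  0.2  ]
T [360 158] [ 0.601 -0.361  0.2  ]
T [359 117] [ 0.752 -0.368  0.2  ]
knob tri (array([ 0.57910236, -0.18892767,  0.22144372]), np.float64(0.002508234417149661)) S z.218 [ 0.579 -0.19   0.22 ] T [ 0.581 -0.188  0.215]
```

View pics/c2.png

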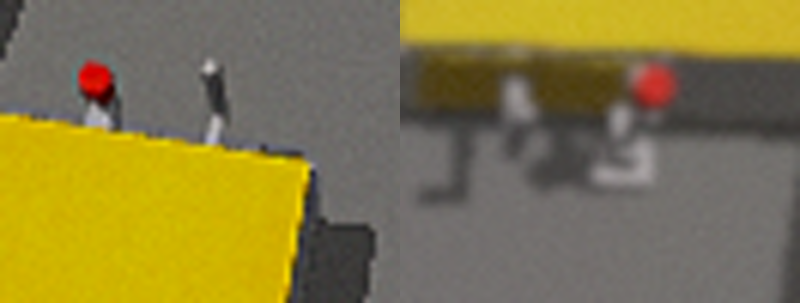

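Knob and roof corners agree with the given sizes (knob top about 0.225, yaw about 2.7°). First move is up and a turn, which also shows joint 6's sign.

Call:
{"op": "play_rows", "data": {"deltas": [1,0,0,-0.6,-9,1,0,0,-0.6,-9]}}

```text
clock: 0.45
eef_pos: [0.1746, 0.4656, 0.3004]
tool_rot: [0.719, 0.695, -0.005, 0.002]
ft_force: [1.0, 0.4, 0.4]
grip_width: 0.0853
```

```bash
cat >> h.py <<'E'
from scipy.spatial.transform import Rotation as Ro
def to(P):
    o=bot.get_obs();d=Ro.from_quat(o['tool_rot']).as_matrix();x=d[:,0]
    print('t',round(o['clock'],2),'tcp',np.round(o['eef_pos'],4),'yaw',round(np.degrees(np.arctan2(x[1],x[0])),2),'tilt',d[:,2].round(3),'q',np.round(o['joint_pos'],2),'F',np.round(o['ft_force'],1),'w',round(o['grip_width'],4))
    if P is not None: print('need(units)',(d.T@(np.array(P)-o['eef_pos'])/.06).round(3))
E
python3 - <<'E'
from h import *
S,T=cam('scene'),cam('top')
print(tri(S,(224.6,200.9),T,(289,163.2)))
for z in(.15,.18,.2):print(z,onz(S,224.6,200.9,z).round(3),onz(T,289,163.2,z).round(3))
to([.580,-.189,.30])
E
```

```text
(array([ 0.57492963, -0.10957052,  0.25529078]), np.float64(0.0027984441663942883))
0.15 [ 0.544 -0.121  0.15 ] [ 0.6   -0.115  0.15 ]
0.18 [ 0.553 -0.118  0.18 ] [ 0.593 -0.113  0.18 ]
0.2 [ 0.559 -0.116  0.2  ] [ 0.588 -0.112  0.2  ]
t 0.55 tcp [0.1754 0.4677 0.3037] yaw 87.77 tilt [-0.001 -0.002 -1.   ] q [1.21 0.22 0.17 1.52 0.   1.25] F [-0.2  0.4  0.4] w 0.0855
need(units) [-10.674   7.165   0.08 ]
```

```bash
python3 - <<'E'
from h import *
S,T=cam('scene'),cam('top')
for P in([.5645,-.115,.215],[.5645,-.115,.107],[.5645,-.115,.18],[.580,-.189,.225],[.58,-.189,.21],[.612,-.08,0.003],[.612,-.08,.2],[.606,-.19,0.003],[.606,-.19,.2]): print(P,'S',proj(S,P),'T',proj(T,P),'crop',[400+6.06*(proj(T,P)[0]-269.5),6.06*(proj(T,P)[1]-149.5)])
cr=T['color'][140:190,255:325].copy();cv2.imwrite('pics/t2.png',cv2.convertScaleAbs(cv2.resize(cr,(784,560),interpolation=cv2.INTER_NEAREST),alpha=1.8))
E
```

```text
[0.5645, -0.115, 0.215] S [224.5, 201.2] T [290.4, 168.8] crop [526.6539999999999, 116.95800000000006]
[0.5645, -0.115, 0.107] S [226.0, 208.7] T [288.6, 175.4] crop [515.7460000000001, 156.95400000000004]
[0.5645, -0.115, 0.18] S [225.0, 203.8] T [289.8, 171.0] crop [523.018, 130.29]
[0.58, -0.189, 0.225] S [205.2, 202.6] T [312.1, 163.3] crop [658.1560000000002, 83.62800000000006]
[0.58, -0.189, 0.21] S [205.6, 203.7] T [311.6, 164.3] crop [655.1260000000001, 89.68800000000006]
[0.612, -0.08, 0.003] S [233.9, 226.0] T [277.6, 169.1] crop [449.0860000000001, 118.77599999999995]
[0.612, -0.08, 0.2] S [232.1, 214.6] T [279.6, 156.6] crop [461.20600000000013, 43.02599999999996]
[0.606, -0.19, 0.003] S [209.5, 222.4] T [306.0, 170.0] crop [621.19, 124.22999999999999]
[0.606, -0.19, 0.2] S [204.7, 210.6] T [311.3, 157.6] crop [653.308, 49.08599999999996]
```

View pics/t2.png

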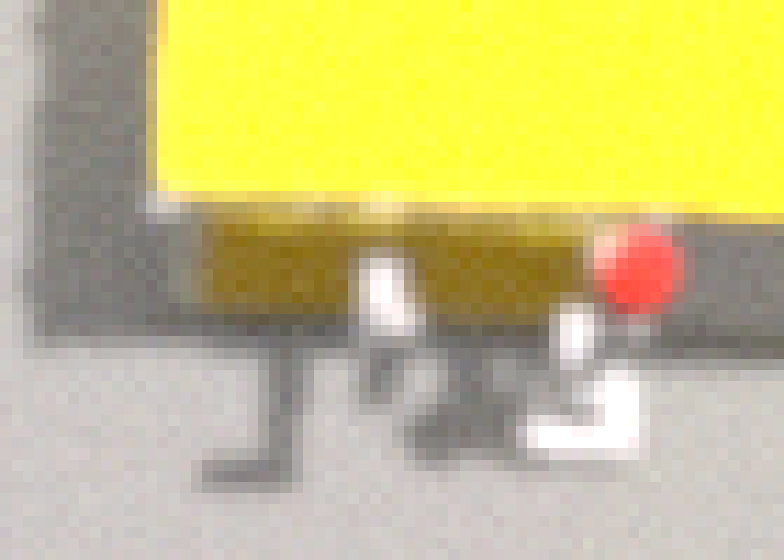

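Call:
{"op": "play_rows", "data": {"deltas": [1,-1,0.67,0,0,1,-1,0.67,0,0,1,-1,0.67,0,0,1,-1,0.67,0,0,1,-1,0.67,0,0,0.7,-1,0.67,0,0,0.7,-1,0.67,0,0,0.7,-1,0.67,0,0,0.7,-1,0.67,0,0]}}

```text
clock: 1.78
eef_pos: [0.4648, -0.0177, 0.2914]
tool_rot: [0.721, 0.692, -0.013, -0.0]
ft_force: [1.8, 0.8, 0.5]
grip_width: 0.0598
```

```bash
python3 -c "
from h import *
to([.580,-.189,.28])"
```

```text
t 1.77 tcp [ 0.4648 -0.0177  0.2914] yaw 87.67 tilt [-0.019 -0.018 -1.   ] q [-0.03  0.17  0.07  1.49 -0.02  0.02] F [1.8 0.8 0.5] w 0.0598
need(units) [-2.77   2.039  0.204]
```

The blown-up crop shows the lit post arm at (380–405, 260–335) and the post top near (402,328). That fits the pull predicted from the knob: (0.5645, -0.115), top at z≈0.215. On to the knob.

Call:
{"op": "play_rows", "data": {"deltas": [0.7,-0.9,0.7,0,0,0.7,-0.9,0.7,0,0,0.7,-0.8,0.6,0,0,0.7,0,0,0,0,0.7,0,0,0,0]}}

```text
clock: 2.4
eef_pos: [0.5696, -0.1751, 0.28]
tool_rot: [0.725, 0.688, -0.018, -0.008]
ft_force: [0.4, 0.1, -0.3]
grip_width: 0.0596
```

```bash
python3 -c "
from h import *
to([.580,-.189,.191])"
```

```text
t 2.4 tcp [ 0.5696 -0.1751  0.28  ] yaw 86.99 tilt [-0.036 -0.013 -0.999] q [-0.29  0.46  0.44  1.58 -0.02 -0.23] F [ 0.4  0.1 -0.3] w 0.0596
need(units) [-0.2    0.238  1.479]
```

Call:
{"op": "play_rows", "data": {"deltas": [0.7,-0.2,0.24,0.3,0,0.7,0,0,0.4,0,0.7,0,0,0,0]}}

```text
clock: 2.78
eef_pos: [0.5799, -0.1846, 0.2367]
tool_rot: [0.724, 0.689, -0.018, -0.009]
ft_force: [0.5, -0.0, -0.3]
grip_width: 0.0598
```

```bash
python3 -c "
from h import *
to([.580,-.189,.191])
S,T=cam('scene'),cam('top')
a=cv2.resize(S['color'][165:240,165:265],(400,300),interpolation=cv2.INTER_CUBIC);b=cv2.resize(T['color'][110:185,260:360],(400,300),interpolation=cv2.INTER_CUBIC)
cv2.imwrite('pics/k1.png',np.hstack([a,b]))"
```

```text
t 2.77 tcp [ 0.5799 -0.1846  0.2367] yaw 87.16 tilt [-0.038 -0.012 -0.999] q [-0.3   0.49  0.38  1.49 -0.02 -0.25] F [ 0.5 -0.  -0.3] w 0.0598
need(units) [-0.062  0.035  0.762]
```

View pics/k1.png

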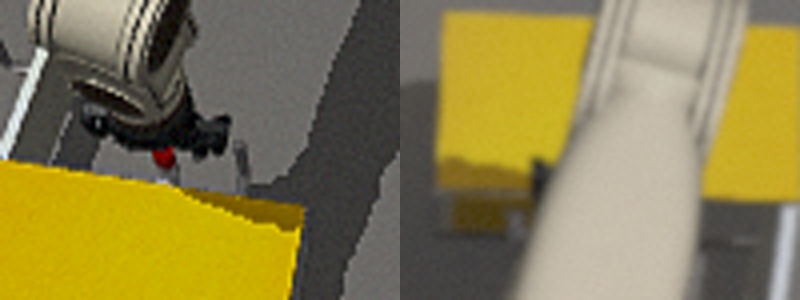

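The left crop shows the knob at (165,155) between the fingers, with the pull post at (240,150) clear of them. Descend and close.

Call:
{"op": "play_rows", "data": {"deltas": [0.7,-0.06,0.03,0.4,0,0.7,0,0,0.4,0,0.7,0,0,0.05,0,0,0,0,0,0,0,0,0,0,0,0,0,0,0,0,0,0,0,0,0]}}

```text
clock: 3.75
eef_pos: [0.5845, -0.1903, 0.198]
tool_rot: [0.724, 0.69, -0.014, 0.001]
ft_force: [0.2, 0.0, -2.2]
grip_width: 0.0204
```

```bash
python3 -c "
from h import *
to([.580,-.189,.221])"
```

```text
t 3.75 tcp [ 0.5845 -0.1903  0.198 ] yaw 87.22 tilt [-0.019 -0.021 -1.   ] q [-0.3   0.5   0.29  1.38 -0.03 -0.25] F [ 0.2  0.  -2.2] w 0.0204
need(units) [ 0.01  -0.082 -0.383]
```

Call:
{"op": "play_rows", "data": {"deltas": [0,0,0,-0.15,0,0,0,0,-0.15,0,0,0,0,-0.15,0]}}

```text
clock: 4.12
eef_pos: [0.5841, -0.1901, 0.2258]
tool_rot: [0.724, 0.689, -0.015, 0.0]
ft_force: [-1.4, -2.8, -3.4]
grip_width: 0.0197
```

```bash
python3 -c "
from h import *
to(None)"
```

```text
t 4.12 tcp [ 0.5841 -0.1901  0.2258] yaw 87.16 tilt [-0.022 -0.021 -1.   ] q [-0.3   0.49  0.35  1.45 -0.03 -0.25] F [-1.4 -2.8 -3.4] w 0.0197
```

Call:
{"op": "play_rows", "data": {"deltas": [0,0,0,-0.06,0,0,0,0,-0.05,0,0,0,0,0,0,0,0,0,0,0]}}

```text
clock: 4.62
eef_pos: [0.5829, -0.1898, 0.2275]
tool_rot: [0.725, 0.689, -0.017, -0.004]
ft_force: [-1.6, -2.7, -10.6]
grip_width: 0.02
```

```bash
python3 -c "
from h import *
to(None)"
```

```text
t 4.62 tcp [ 0.5829 -0.1898  0.2275] yaw 87.11 tilt [-0.03  -0.018 -0.999] q [-0.3   0.49  0.36  1.46 -0.03 -0.25] F [ -1.6  -2.7 -10.6] w 0.02
```

The force step to 10.6 N after 29.5 mm of travel means the top stop. Release and rise.

Call:
{"op": "play_rows", "data": {"deltas": [0.6,0,0,0,0,0.6,0,0,0,0,0.6,0,0,0,0,0.6,0,0,0,0,0.6,0,0,-0.4,0,0.6,0,0,-0.4,0,0.6,0,0,-0.3,0,0.6,0.6,-0.15,0,0,0.6,0.6,-0.15,0,0,0.6,0,0,0,0]}}

```text
clock: 5.88
eef_pos: [0.5732, -0.1132, 0.3053]
tool_rot: [0.724, 0.69, -0.011, 0.005]
ft_force: [0.3, -0.6, -0.1]
grip_width: 0.0512
```

```bash
python3 - <<'E'
from h import *
to([.565,-.116,.175])
S,T=cam('scene'),cam('top')
for n,c in(('S',S),('T',T)):
    h=cv2.cvtColor(c['color'],cv2.COLOR_BGR2HSV);k,l,s,ce=cv2.connectedComponentsWithStats(cv2.inRange(h,(0,150,70),(6,255,255)))
    print(n,[(s[i].tolist(),ce[i].round(1).tolist()) for i in range(1,k) if s[i][4]>8],proj(c,[.581,-.19,.225]),proj(c,[.581,-.19,.255]))
a=cv2.resize(S['color'][165:240,165:265],(400,300),interpolation=cv2.INTER_CUBIC);b=cv2.resize(T['color'][110:185,260:360],(400,300),interpolation=cv2.INTER_CUBIC)
cv2.imwrite('pics/k2.png',np.hstack([a,b]))
E
```

```text
t 5.88 tcp [ 0.5732 -0.1132  0.3053] yaw 87.22 tilt [-0.01  -0.022 -1.   ] q [-0.18  0.41  0.43  1.6  -0.02 -0.13] F [ 0.3 -0.6 -0.1] w 0.0512
need(units) [-0.004 -0.115  2.174]
S [([454, 168, 6, 8, 24], [456.5, 171.2]), ([202, 198, 6, 5, 24], [204.7, 199.9]), ([314, 202, 5, 6, 25], [316.0, 204.6])] [204.9, 202.8] [204.1, 200.6]
T [([23, 247, 6, 10, 49], [25.3, 251.5])] [312.4, 163.0] [313.3, 160.9]
```

View pics/k2.png

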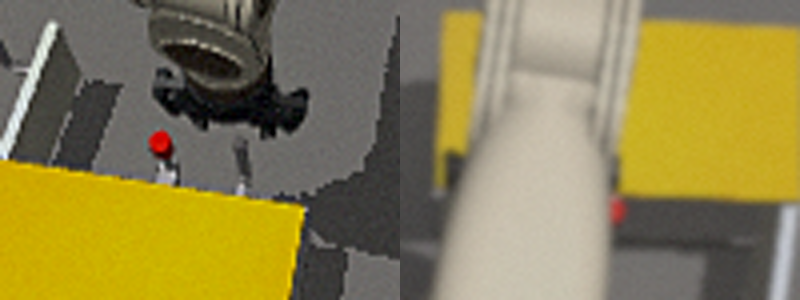

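The bolt stays up: the knob rose from row 202.6 to 199.9 (left crop at (160,143)). The post at (240,150) lies under the gripper. Descend onto the pull.

Call:
{"op": "play_rows", "data": {"deltas": [0.6,0,-0.12,0.6,0,0.6,0,0,0.6,0,0.6,0,0,0.4,0,0.6,0,0,0.1,0,0.6,0,0,0,0]}}

```text
clock: 6.6
eef_pos: [0.5669, -0.1224, 0.2012]
tool_rot: [0.727, 0.687, -0.011, 0.007]
ft_force: [0.8, 2.6, 0.5]
grip_width: 0.0515
```

```bash
python3 -c "
from h import *
to([.565,-.116,.175])"
```

```text
t 6.6 tcp [ 0.5669 -0.1224  0.2012] yaw 86.74 tilt [-0.007 -0.025 -1.   ] q [-0.2   0.41  0.17  1.33 -0.03 -0.14] F [0.8 2.6 0.5] w 0.0515
need(units) [ 0.116 -0.036  0.434]
```

Call:
{"op": "play_rows", "data": {"deltas": [0.6,0.12,-0.03,0.2,0,0.6,0,0,0.25,0,0.6,0,0,0,0]}}

```text
clock: 6.98
eef_pos: [0.5668, -0.116, 0.1743]
tool_rot: [0.727, 0.686, -0.01, 0.008]
ft_force: [0.6, 0.2, -0.3]
grip_width: 0.0511
```

```bash
python3 -c "
from h import *
to([.565,-.116,.175])"
```

```text
t 6.97 tcp [ 0.5668 -0.116   0.1743] yaw 86.72 tilt [-0.003 -0.026 -1.   ] q [-0.19  0.42  0.11  1.26 -0.03 -0.13] F [ 0.6  0.2 -0.3] w 0.0511
need(units) [-0.002 -0.029 -0.011]
```

Call:
{"op": "play_rows", "data": {"deltas": [0,0,0,0,0,0,0,0,0,0,0,0,0,0,0,0,0,0,0,0,0,0,0,0,0]}}

```text
clock: 7.6
eef_pos: [0.5672, -0.116, 0.1751]
tool_rot: [0.727, 0.686, -0.009, 0.008]
ft_force: [-0.3, -1.8, -0.5]
grip_width: 0.0107
```

```bash
python3 - <<'E'
from h import *
to(None)
o=bot.get_obs();P=np.array(o['eef_pos'])[:2];R=Ro.from_quat(o['tool_rot']).as_matrix()[:2,:2]
# leaf axes ~ yaw 87.2 => y_leaf dir; hinge
a=np.radians(87.2);y=np.array([np.cos(a),np.sin(a)]);x=np.array([y[1],-y[0]]);H=P+.045*x+.072*y
print('H',H)
for st in(6,7,8):  # one row: cw rotation by st deg, shift in tool axes at row start
    t=np.radians(-st);M=np.array([[np.cos(t),-np.sin(t)],[np.sin(t),np.cos(t)]]);print(st,(R.T@(H+M@(P-H)-P)/.06).round(3))
np.save('H.npy',H)
E
```

```text
t 7.6 tcp [ 0.5672 -0.116   0.1751] yaw 86.68 tilt [-0.001 -0.024 -1.   ] q [-0.19  0.42  0.11  1.26 -0.02 -0.13] F [-0.3 -1.8 -0.5] w 0.0107
H [ 0.615683   -0.04631566]
6 [ 0.084 -0.122]
7 [ 0.099 -0.142]
8 [ 0.115 -0.161]
```

The post is held. Swing with a constant row in the tool axes: 6° about the hinge.

Call:
{"op": "play_rows", "data": {"deltas": [0,0.08,-0.12,0,6,0,0.08,-0.12,0,6,0,0.08,-0.12,0,6,0,0.08,-0.12,0,6]}}

```text
clock: 8.1
eef_pos: [0.543, -0.09, 0.1751]
tool_rot: [0.857, 0.515, -0.006, 0.009]
ft_force: [0.4, 0.5, -0.3]
grip_width: 0.0108
```

```bash
cat >> h.py <<'E'
def swing(st=6):
    o=bot.get_obs();P=np.array(o['eef_pos'])[:2];R=Ro.from_quat(o['tool_rot']).as_matrix()[:2,:2];H=np.load('H.npy');r=P-H
    print('r',np.linalg.norm(r).round(4),'leaf deg',(np.degrees(np.arctan2(-.0697,-.0485)-np.arctan2(r[1],r[0]))%360).round(1))
    r2=r/np.linalg.norm(r)*.085
    t=np.radians(-st);M=np.array([[np.cos(t),-np.sin(t)],[np.sin(t),np.cos(t)]]);print('next',(R.T@(H+M@r2-P)/.06).round(3))
E
python3 -c "
from h import *
to(None);swing()"
```

```text
t 8.1 tcp [ 0.543  -0.09    0.1751] yaw 61.96 tilt [-0.001 -0.021 -1.   ] q [-0.15  0.37  0.03  1.23 -0.02  0.34] F [ 0.4  0.5 -0.3] w 0.0108
r 0.0848 leaf deg 24.2
next [ 0.08  -0.125]
```

Tracking well with low forces, so continue.

Call:
{"op": "play_rows", "data": {"deltas": [0,0.08,-0.12,0,6,0,0.08,-0.12,0,6,0,0.08,-0.12,0,6,0,0.08,-0.12,0,6,0,0.08,-0.12,0,6]}}

```text
clock: 8.72
eef_pos: [0.5314, -0.0451, 0.1751]
tool_rot: [0.963, 0.269, -0.001, 0.008]
ft_force: [2.2, -0.2, -1.8]
grip_width: 0.0103
```

```bash
python3 -c "
from h import *
to(None);swing()"
```

```text
t 8.72 tcp [ 0.5314 -0.0451  0.1751] yaw 31.19 tilt [ 0.002 -0.017 -1.   ] q [-0.08  0.33 -0.02  1.22 -0.02  0.95] F [ 2.2 -0.2 -1.8] w 0.0103
r 0.0843 leaf deg 56.0
next [ 0.075 -0.128]
```

Call:
{"op": "play_rows", "data": {"deltas": [0,0.08,-0.12,0,6,0,0.08,-0.12,0,6,0,0.08,-0.12,0,6,0,0.08,-0.12,0,6,0,0,0,0,0,0,0,0,0,0]}}

```text
clock: 9.48
eef_pos: [0.5408, -0.009, 0.1751]
tool_rot: [0.998, 0.059, 0.003, 0.008]
ft_force: [0.9, -0.1, -0.3]
grip_width: 0.0104
```

```bash
python3 -c "
from h import *
to(None);swing()"
```

```text
t 9.47 tcp [ 0.5408 -0.009   0.1751] yaw 6.77 tilt [ 0.006 -0.017 -1.   ] q [-0.01  0.35  0.    1.22 -0.02  1.45] F [ 0.9 -0.1 -0.3] w 0.0104
r 0.0837 leaf deg 81.6
next [ 0.069 -0.132]
```

Leaf is at about 80°. Release and rise straight up.

Call:
{"op": "play_rows", "data": {"deltas": [0.45,0,0,0,0,0.45,0,0,0,0,0.45,0,0,0,0,0.45,0,0,0,0,0.45,0,0,-0.5,0,0.45,0,0,-0.7,0,0.45,0,0,-0.8,0,0.45,0,0,-0.5,0,0.45,-1,0,0,0,0.45,-1,0,0,0,0.45,-1,0,0,0,0.45,0,0,0,0]}}

```text
clock: 10.98
eef_pos: [0.3568, -0.0301, 0.3278]
tool_rot: [0.998, 0.06, 0.001, 0.011]
ft_force: [0.8, -0.5, 0.8]
grip_width: 0.0386
```

```bash
python3 - <<'E'
from h import *
to(None)
S,T=cam('scene'),cam('top')
h=cv2.cvtColor(S['color'],cv2.COLOR_BGR2HSV);k,l,s,ce=cv2.connectedComponentsWithStats(cv2.inRange(h,(0,150,70),(6,255,255)))
H=np.load('H.npy')
for i in range(1,k):
    if s[i][4]>8:
        for z in(.22,.25):
            p=onz(S,*ce[i],z);print(ce[i].round(1),z,p.round(3),'r',np.linalg.norm(p[:2]-H).round(4))
print('expected r',np.hypot(.145,.026))
a=cv2.resize(S['color'][140:240,140:273],(400,300),interpolation=cv2.INTER_CUBIC);b=cv2.resize(T['color'][110:210,230:363],(400,300),interpolation=cv2.INTER_CUBIC)
cv2.imwrite('pics/end.png',np.hstack([a,b]))
E
```

```text
t 10.97 tcp [ 0.3568 -0.0301  0.3278] yaw 6.83 tilt [ 0.004 -0.021 -1.   ] q [-0.07 -0.07 -0.09  1.55 -0.02  1.38] F [ 0.8 -0.5  0.8] w 0.0386
[456.7 171.9] 0.22 [0.354 0.807 0.22 ] r 0.8927
[456.7 171.9] 0.25 [0.367 0.791 0.25 ] r 0.8737
[248.4 177.1] 0.22 [ 0.456 -0.03   0.22 ] r 0.1608
[248.4 177.1] 0.25 [ 0.467 -0.029  0.25 ] r 0.1499
[316.  204.6] 0.22 [0.546 0.246 0.22 ] r 0.3009
[316.  204.6] 0.25 [0.555 0.242 0.25 ] r 0.2945
expected r 0.14731259280862583
```

View pics/end.png

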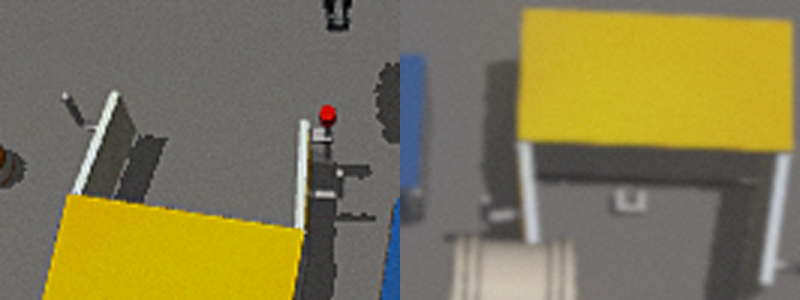

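The pictures show the leaf standing open at about 80°. The knob at (328,113) in the left crop has a hinge radius of 0.150 m at the raised height (0.147 expected). The blue knob has not moved and the gripper is clear.

```bash
python3 -c "
from h import *
print(ticket.job_done())"
```

```text
the job is handed in; nothing more can be done
None
```

I raised the yellow cabinet's bolt to its top stop, swung its left leaf open to about 80° by the pull, let go and backed away. I handed the job in at about 11 s, and the hand-in gives no verdict.

- **Bolt:** it travelled about 29.5 mm before the force rose at the top stop. The last picture still shows the knob up: its distance from the hinge is 0.150 m at the raised height, against 0.147 m expected.
- **Leaf:** the measured gripper path puts it at about 80°, and the last picture shows it standing open with the gripper well clear. The force reading was about zero.
- **Blue cabinet and glassware:** the blue knob is at the same pixel as at the start. The arm's path stayed away from the flask and jar, but I did not measure them again at the end.
- **One disagreement:** my first two-view fix of the pull's top (z = 0.255) was wrong, because I had taken the lit arm for the post's top. I worked from the position derived from the knob instead, and the grasp confirmed it.

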